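Roll the tube to the red line

TASK

The metal tube has to lie on the red line of the layout board, ready for drilling. Roll it there with your fingertips on top of it, in as many strokes as it takes, not pinching or lifting it and not letting it roll right past the line, and leave it lying still along the line, centred over it. Leave the other things on the bench where they are.

Things in the scene. Friction and masses are not known exactly. Their poses are not given: they have to be found in the camera images.
- tube: Loose silvery tube, black ends, yellow stripe; diameter 50 mm, length 160 mm, 0.25 to 0.5 kg. Origin mid-tube on its axis; x along it, z through the stripe (on top at first; turns as it rolls). Axis 37 mm, top 62 mm above the bench. Slight rolling resistance; stays at rest. A fingertip on top moves twice as far as the tube and so runs ahead of it: one stroke rolls it 20 to 35 mm, repeat strokes.
- red_line: Fixed red line across the board's rubber face, 4 mm wide, with red index plates 3 mm high at its ends (from 99 mm off its middle). To the left or right of the tube, 70 to 125 mm away. Origin: middle of the line, on the rubber face (12 mm above the bench); x along the line, y across it, level, z up.
- blue_line: The same in blue, on the other side of the tube; not wanted here.
- layout_board: Fixed board with a flat black rubber face 12 mm above the bench, 260 mm (x) by 360 mm (y), with wooden lips across both y ends, 12 mm thick and 21 mm high above the bench. Origin at the centre of its underside; x parallel to the lines, y the direction in which the tube rolls, z up.
- chisel: Loose chisel, 274 mm long, 31 mm high, to the left of the board; leave alone. Origin at the centre of its underside.
- coffee_mug: Loose pinkish mug (the nearer of two), 94 mm high, behind the board to the left; leave alone. Origin at the centre of its underside.
- screw_tin: Loose open tin of screws, diameter 74 mm, 52 mm high, behind the board; leave alone. Origin at the centre of its underside.
- pliers_red: Loose pliers with red handles, 195 mm long, 18 mm high, to the right of the board; leave alone. Origin at the centre of its underside.
- tape_measure: Loose yellow tape measure, 36 x 98 x 64 mm high, to the right of the board; leave alone. Origin at the centre of its underside.
Things that resemble listed ones, but are neither listed nor needed, are in the scene too. What is shaped like the tube but green is not meant.

How it is judged:
By the outcome, as a careful person would: the job done as asked, in the order asked, and still so for the second after the job is handed in, with the robot touching nothing.
It also fails if it takes over 45 s, if anything falls off the work surface, if the arm or the gripper's body presses on something with over 40 N, if the wrist force passes 120 N, or if a joint passes its speed limit or range.

ROBOT

A 7-joint arm with a two-finger parallel gripper is mounted at the origin on a cart in front of the work surface, level with it; the furniture and walls round the work are solid. World frame = base frame: x ahead of the robot, y to its left, z up, the work surface at z = 0. Lengths are in m, angles in rad, forces in N, time in s.
With the tool pointing down it reaches from about 0.35 to 0.9 m from the base axis. Payload 7.2 kg.
Tool frame: the origin (TCP) lies where the fingers leave the gripper's body, on its centre line; the fingertips stand arm.nose_length ahead of it and the grasp point (between the pads) lies 54 mm ahead of it (arm.nose_length is the distance from the TCP to the fingertips, in m); z points along the fingers, y is the line along which they close (so a half turn about z gives the same grasp; the last joint's range is limited). The gripper opens to 85 mm and grips with 20 to 120 N. Pads are 22 mm wide; open, the fingers measure 114 mm over their backs; the gripper's body (76 mm by 85 mm) begins 54 mm behind the grasp point. The pads swing forward as they close: fully open they stand 13 mm farther back than shut.
Start: joints at [-1.245, 0.411, -0.013, 1.596, 0.006, 1.134, -0.082], TCP at [0.24, 0.577, 0.304] pointing down, gripper open.
Joint ranges: [-2.95, 2.95], [-0.29, 1.99], [-1.47, 1.44], [0.14, 2.54], [-1.03, 4.17], [0.13, 1.85], [-2.86, 2.86]. Speed limits (rad/s): [2.39, 2.39, 3.01, 3.01, 3.14, 3.14, 3.14].

INTERFACE

Orientations are given as a unit quaternion [w, x, y, z].
In Python, from station import arm, optics gives the robot as it stands.
- The arm moves only by the tool move_arm, never from a script. Its argument "increments" is a list of rows, each a list of 3 entries, a list of its own where there are three numbers: the turn, a rotation vector about the tool's x, y, z in degrees, then the shift along the tool's x, y, z in cm, then the finger opening in cm, from 0 to 8.54. A call has 1 to 12 rows; each row shifts and turns the commanded pose from where the row before left it, along the tool's axes as they then stand; what a row does not reach is not made up. A row lasts 1/12 s, in which the tool goes at most 41.7 mm and 7.16 degrees, less where a joint would pass 70% of its speed; a pose out of reach is approached as far as the arm can. A call with a gripper value outside its range is refused whole. The fingers move at their own pace and stop on an object; "squeeze" is the grip in N (left out, the last holds). Time passes only in rows, so rows that do not move let the fingers close. It gives the time, the measured TCP pose, the force, the opening and the grip force at its end, in the units of the state.
- arm.observe(): the state, without advancing time (a new reading comes with each control period).
- optics.grab_frame(name): name is "side" or "top" or "wrist"; returns the picture (400x640x3 uint8, red, green, blue); there is no depth.
- optics.get_calibration(name): a dict with "intrinsics" (3x3 intrinsics, pixels), "eye" and "rotation" of the camera in the world; the wrist camera has in their place "mount" (4x4, takes a point from camera to tool coordinates, whose origin is the TCP and whose axes are the flange's). Camera axes: x right, y down, z forward; pixel columns grow to the right and rows downward; lengths in m; the calibration is good to about 2 mm. A picture is of the moment at which its call begins: read the wrist's pose just before it. get_calibration takes no time and is no camera call.
- arm.finish_job(): hands the job in; it is judged then, once.
The state is a dict: "time_s": time; "q": joint angles; "qd": joint speeds; "joint_efforts": joint torques, N m; "tcp_pos": TCP position; "ee_rot": TCP orientation; "wrist_force": force on the tool from outside, world axes, zero at the start; "wrist_torque": the same for the moment, N m; "width": finger opening in m; "grip_force": force on a finger pad.
Only numpy, scipy, OpenCV 4.12 (cv2) and the standard library are available. Lean on these libraries where they do the work, as an engineer would, in place of code of your own. Each camera call takes 0.05 s, during which the arm holds its last target. There are 200 camera calls.

## Working session

There is one attempt and no reset: what is moved stays moved. The work goes in short steps, Python scripts to look and compute and a tool call to move; the robot and the scene stay as the last step left them, time stands still between calls to the robot, and variables do not carry over. Pictures are saved under pics/ and viewed, at most 10 in all, crops included, and the job is handed in when it is done.

Besides the shell and the picture viewer there is one more tool, called after ">>>" by a JSON object that holds its "api" and its "payload", one argument or row to a line. move_arm: Moves the arm, as the interface text tells. Its arguments: {"type":"object","properties":{"increments":{"type":"array"},"squeeze":{"type":"number"}},"required":["increments"]}

```bash
mkdir -p pics; ls
python3 - <<'E'
from station import arm, optics
import cv2
for n in("top","side"):
    cv2.imwrite(f"pics/{n}0.png",optics.grab_frame(n)[:,:,::-1])
    print(optics.get_calibration(n))
print(arm.observe(),arm.nose_length, optics.get_calibration("wrist"))
E
```

```text
pics
{'intrinsics': array([[367.48733193,   0.        , 319.26315246],
       [  0.        , 367.48733193, 209.06978666],
       [  0.        ,   0.        ,   1.        ]]), 'eye': array([ 0.45103114, -0.02719389,  1.18905167]), 'rotation': array([-0.0330443 ,  0.70675534, -0.70477816,  0.05189128])}
{'intrinsics': array([[382.25741519,   0.        , 314.87148496],
       [  0.        , 382.25741519, 202.43098365],
       [  0.        ,   0.        ,   1.        ]]), 'eye': array([ 0.40796538, -1.09749653,  0.92083402]), 'rotation': array([-0.43793344,  0.89453614, -0.07972898,  0.04077615])}
{'time_s': 0.1, 'q': array([-1.24521233,  0.41182413, -0.01270244,  1.59693785,  0.0056228 ,
        1.13421211, -0.08222753]), 'qd': array([ 1.12517802e-03, -3.69603329e-03, -5.84847375e-05, -1.91800671e-03,
        1.84946837e-04,  2.01635445e-03, -1.09986475e-03]), 'joint_efforts': array([ 2.04202763e-03, -6.01833344e+01,  6.84044883e-01, -3.00088549e+01,
        1.40770065e-02,  6.52214483e-03,  4.61901152e-05]), 'tcp_pos': array([0.23972206, 0.57686772, 0.3031437 ]), 'ee_rot': array([-7.31420723e-05,  1.95623543e-01,  9.80678835e-01, -6.68917167e-04]), 'wrist_force': array([-0.50014889, -0.11507224, -0.02974423]), 'wrist_torque': array([-0.03045468, -0.01795591,  0.00742436]), 'grip_force': 0.0, 'width': 0.08523183327386481} 0.0726 {'intrinsics': array([[339.20102549,   0.        , 320.24774007],
       [  0.        , 339.20102549, 200.32217746],
       [  0.        ,   0.        ,   1.        ]]), 'mount': array([[ 8.63383044e-04, -9.63335928e-01, -2.68296748e-01,
         6.74752973e-02],
       [ 9.99999552e-01,  7.27852907e-04,  6.04613375e-04,
        -4.25684048e-04],
       [-3.87165218e-04, -2.68297150e-01,  9.63336125e-01,
        -6.90720460e-02],
       [ 0.00000000e+00,  0.00000000e+00,  0.00000000e+00,
         1.00000000e+00]])}
```

View pics/top0.png

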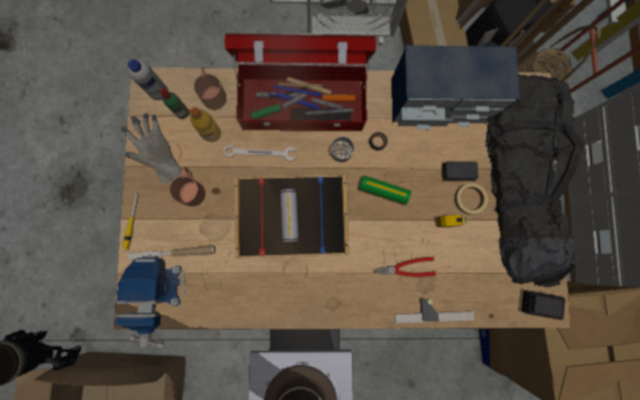

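View pics/side0.png

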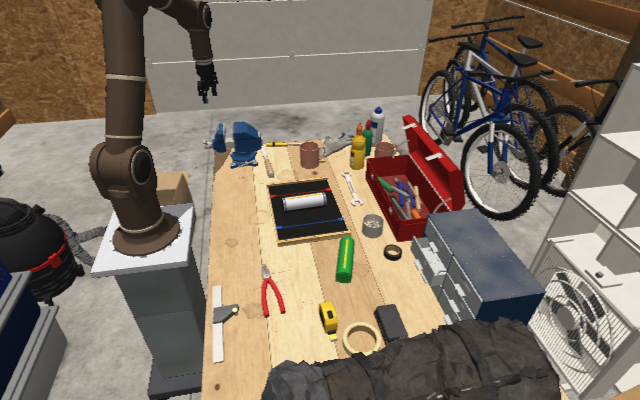

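The top view shows the tube at about (289,216), the red line at col 262 and the blue line at col 322. Red is on the robot's left (+y).

```bash
cat > h.py <<'E'
import numpy as np, cv2
from station import arm, optics
from scipy.spatial.transform import Rotation as R
def rot(q): return R.from_quat([q[1],q[2],q[3],q[0]]).as_matrix()
def cam(n,st=None):
    c=optics.get_calibration(n)
    if n!="wrist": return c["intrinsics"],rot(c["rotation"]),c["eye"]
    T=rot(st["ee_rot"]); M=c["mount"]
    return c["intrinsics"],T@M[:3,:3],T@M[:3,3]+st["tcp_pos"]
def unproj(C,uv,z):
    K,Rm,e=C
    d=(np.c_[uv,np.ones(len(uv))]@np.linalg.inv(K).T)@Rm.T
    return e+d*((z-e[2])/d[:,2])[:,None]
def proj(C,P):
    K,Rm,e=C
    p=(np.atleast_2d(P)-e)@Rm@K.T
    return p[:,:2]/p[:,2:]
def line(P):
    """mid of extent, direction angle (deg), length of elongated xy cloud"""
    m=np.median(P[:,:2],0); d=np.linalg.svd(P[:,:2]-P[:,:2].mean(0),full_matrices=False)[2][0]
    if d[0]<0: d=-d
    t=(P[:,:2]-m)@d; n=np.array([-d[1],d[0]])
    lo,hi=np.percentile(t,[1,99])
    return m+d*(lo+hi)/2+n*np.mean((P[:,:2]-m)@n),np.degrees(np.arctan2(d[1],d[0])),hi-lo
def masks(im):
    h=cv2.cvtColor(im,cv2.COLOR_RGB2HSV); H,S,V=[h[...,i].astype(int) for i in range(3)]
    return dict(red=((H<8)|(H>172))&(S>130)&(V>50),blue=(H>100)&(H<130)&(S>130)&(V>50),
      silver=(S<70)&(V>95),yellow=(H>18)&(H<32)&(S>70)&(V>100))
def measure(n,poly=None,st=None,zs=dict(red=.012,blue=.012,silver=.055,yellow=.062)):
    im=optics.grab_frame(n); C=cam(n,st); out={}
    roi=np.zeros(im.shape[:2],np.uint8)
    if poly is None: roi[:]=1
    else: cv2.fillPoly(roi,[np.int32(poly)],1)
    for k,m in masks(im).items():
        v,u=np.nonzero(m&(roi>0))
        if len(u)>15: out[k]=(*line(unproj(C,np.c_[u,v],zs[k])),len(u))
    return im,out
E
python3 - <<'E'
from h import *
for n,poly in (("top",[(243,180),(341,180),(341,252),(243,252)]),("side",[(270,186),(325,181),(345,231),(285,238)])):
    im,o=measure(n,poly)
    for k,v in o.items(): print(n,k,v)
E
```

```text
top red (array([0.57142067, 0.12646275]), np.float64(2.1132804039597572), np.float64(0.2323080561944531), 218)
top blue (array([ 0.57540566, -0.06511192]), np.float64(1.6234710145493882), np.float64(0.22693991398350288), 55)
top silver (array([0.57110044, 0.03634028]), np.float64(3.352792814750326), np.float64(0.14710677844714662), 536)
top yellow (array([0.56882899, 0.03745292]), np.float64(3.3928864590430896), np.float64(0.12378249781961953), 101)
side red (array([0.57668809, 0.12772714]), np.float64(1.8316306432643326), np.float64(0.22628281753968754), 90)
side blue (array([ 0.58661582, -0.06313066]), np.float64(1.8963284165988283), np.float64(0.2157536015467073), 81)
side silver (array([0.57465383, 0.01831987]), np.float64(4.44496329820595), np.float64(0.1590262266208305), 446)
side yellow (array([ 0.60676641, -0.06838429]), np.float64(-71.83499311236844), np.float64(0.2554683294707533), 60)
```

>>> {"api": "move_arm", "payload": {
  "increments": [
    [[0, 0, 3.8], [-2, -0.2, 0], 7],
    [[0, 0, 3.8], [-3.9, -0.3, 0], 7],
    [[0, 0, 3.8], [-3.9, -0.3, 0], 7],
    [[0, 0, 3.8], [-3.9, -0.3, 0], 7],
    [[0, 0, 3.8], [-3.9, -0.3, 0], 7],
    [[0, 0, 3.8], [-3.9, -0.3, 0], 7],
    [[0, 0, 3.8], [-3.9, -0.3, 0], 7],
    [[0, 0, 3.8], [-3.9, -0.3, 0], 7],
    [[0, 0, 3.8], [-3.9, -0.3, 0], 7],
    [[0, 0, 3.8], [-3.9, -0.3, 0], 7],
    [[0, 0, 3.8], [-3.9, -0.3, 0], 7],
    [[0, 0, 3.8], [-3.9, -0.3, 0], 7]
  ]
}}

```text
time_s: 1.2
tcp_pos: [0.5302, 0.2446, 0.3038]
ee_rot: [0.0, 0.562, 0.827, 0.0]
wrist_force: [0.8, 0.2, 0.1]
width: 0.0698
grip_force: 0.0
```

>>> {"api": "move_arm", "payload": {
  "increments": [
    [[0, 0, 3.8], [-3.9, 0, 0], 7],
    [[0, 0, 3.8], [-3.9, 0, 0], 7],
    [[0, 0, 3.8], [-3.9, 0, 0], 7],
    [[0, 0, 3.8], [-3.9, 0, 0], 7],
    [[0, 0, 3.8], [-2.5, 0, 0], 7],
    [[0, 0, 0], [0, 0, 0], 7],
    [[0, 0, 0], [0, 0, 0], 7]
  ]
}}

```text
time_s: 1.78
tcp_pos: [0.5756, 0.0702, 0.3039]
ee_rot: [0.0, 0.691, 0.723, -0.0]
wrist_force: [0.7, 0.8, -0.1]
width: 0.0696
grip_force: 0.0
```

Run:
```python
from h import *
st=arm.observe(); im=optics.grab_frame("wrist"); C=cam("wrist",st)
cv2.imwrite("pics/w1.png",im[:,:,::-1])
print(st["tcp_pos"],st["ee_rot"],st["time_s"])
print(proj(C,[[.57,.127,.012],[.57,.037,.062],[.57,-.064,.012],[.65,.037,.037],[.49,.037,.037]]).round())
```

```text
[0.57560768 0.07024426 0.30388048] [ 6.33018892e-05  6.90588385e-01  7.23248000e-01 -9.93097126e-05] 1.7833
[[317. 116.]
 [312. 214.]
 [310. 282.]
 [390. 210.]
 [235. 203.]]
```

View pics/w1.png

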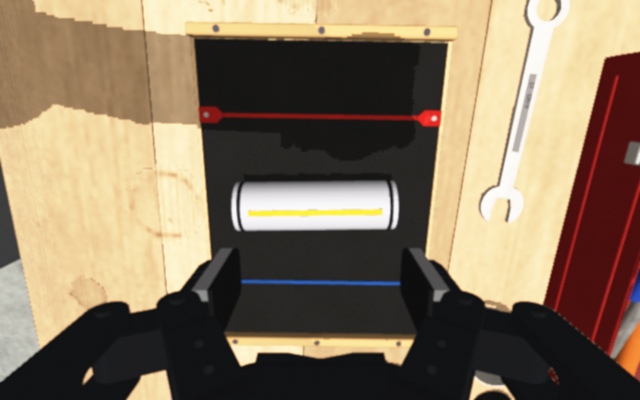

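Wrist view: red line at row 116, tube spanning cols 233–398 and rows 180–230, stripe at row 212.

```bash
cat > w.py <<'E'
from h import *
import sys
st=arm.observe(); C=cam("wrist",st); 
box=lambda y0,y1,x0=.46,x1=.69,z=.03:proj(C,[[x0,y0,z],[x1,y0,z],[x1,y1,z],[x0,y1,z]])
im,o=measure("wrist",box(float(sys.argv[1]),float(sys.argv[2])),st)
for k,v in o.items(): print(k,v)
print(st["time_s"],st["tcp_pos"],"tool y ang",np.degrees(np.arctan2(*rot(st["ee_rot"])[[1,0],1])))
# tube axis from silhouette edges (tangent planes): columns' first/last silver row
K,Rm,e=C
m=masks(im)["silver"]; roi=np.zeros(m.shape,np.uint8); cv2.fillPoly(roi,[np.int32(box(float(sys.argv[1]),float(sys.argv[2])))],1); m&=roi>0
n,l,s,_=cv2.connectedComponentsWithStats(np.uint8(m)|np.uint8(masks(im)["yellow"]&(roi>0))); i=1+np.argmax(s[1:,4]); m=l==i
us=range(s[i,0]+22,s[i,0]+s[i,2]-22); res=[]
for u in us:
    v=np.nonzero(m[:,u])[0]
    d=np.linalg.inv(K)@np.array([[u,v[0]-.5,1],[u,v[-1]+.5,1]]).T; d=(Rm@d).T; d/=np.linalg.norm(d[:,1:],axis=1)[:,None]
    b=d.sum(0); b/=np.linalg.norm(b[1:]); t=(.037-e[2])/b[2]; res.append(e+b*t)
    half=np.arccos(d[0,1:]@d[1,1:])/2
r=np.array(res); p=np.polyfit(r[:,0],r[:,1],1)
print("bbox",s[i],"axis y at x=.57",np.polyval(p,.57),"yaw",np.degrees(p[0]),"rad est",t*np.sin(half))
E
python3 w.py -0.03 0.15
```

```text
red (array([0.57476336, 0.12741536]), np.float64(1.8405701942000543), np.float64(0.23986427516402578), 1748)
silver (array([0.57154184, 0.04401434]), np.float64(3.66357556632263), np.float64(0.16075796876885307), 7001)
yellow (array([0.5717843 , 0.03884767]), np.float64(3.5459978126263914), np.float64(0.1261059065792537), 740)
1.8333 [0.5754353  0.07227895 0.30376741] tool y ang 2.84674856367008
bbox [ 239  184  152   49 7169] axis y at x=.57 0.03768549921055054 yaw 3.621495141615615 rad est 0.024714535667244686
```

>>> {"api": "move_arm", "payload": {
  "increments": [
    [[0, 0, -0.8], [-2, -0.3, 2], 7],
    [[0, 0, 0], [-2.45, -0.3, 3.5], 7],
    [[0, 0, 0], [0, 0, 3.5], 7],
    [[0, 0, 0], [0, 0, 3], 7],
    [[0, 0, 0], [0, 0, 1.7], 7],
    [[0, 0, 0], [0, 0, 0.8], 7],
    [[0, 0, 0], [0, 0, 0], 7],
    [[0, 0, 0], [0, 0, 0], 7]
  ]
}}

```text
time_s: 2.55
tcp_pos: [0.5725, 0.0291, 0.1603]
ee_rot: [-0.0, 0.684, 0.73, 0.0]
wrist_force: [0.3, -0.1, -0.4]
width: 0.0698
grip_force: 0.0
```

>>> {"api": "move_arm", "payload": {
  "increments": [
    [[0, 0, 0], [-0.1, 0, 0.7], 7],
    [[0, 0, 0], [0, 0, 0.7], 7],
    [[0, 0, 0], [0, 0, 0.5], 7],
    [[0, 0, 0], [0, 0, 0.3], 7],
    [[0, 0, 0], [0, 0, 0.2], 7],
    [[0, 0, 0], [0, 0, 0], 7],
    [[0, 0, 0], [0, 0, 0], 7]
  ]
}}

```text
time_s: 3.13
tcp_pos: [0.5722, 0.0269, 0.1358]
ee_rot: [-0.0, 0.684, 0.729, -0.0]
wrist_force: [0.6, 0.2, 0.9]
width: 0.0698
grip_force: 0.0
```

>>> {"api": "move_arm", "payload": {
  "increments": [
    [[0, 0, 0], [0, 0, 0.1], 7],
    [[0, 0, 0], [0, 0, 0.1], 7],
    [[0, 0, 0], [0, 0, 0], 7],
    [[0, 0, 0], [0, 0, 0], 7]
  ]
}}

```text
time_s: 3.47
tcp_pos: [0.5722, 0.027, 0.1339]
ee_rot: [0.0, 0.684, 0.729, 0.0]
wrist_force: [-0.2, -0.5, 0.0]
width: 0.0701
grip_force: 0.0
```

Run:
```python
from h import *
st=arm.observe(); im=optics.grab_frame("wrist")
cv2.imwrite("pics/w2.png",im[:,:,::-1]); print(st["tcp_pos"],st["wrist_force"])
```

```text
[0.57219197 0.02699997 0.1338617 ] [-0.24103325 -0.49055563  0.04711813]
```

View pics/w2.png

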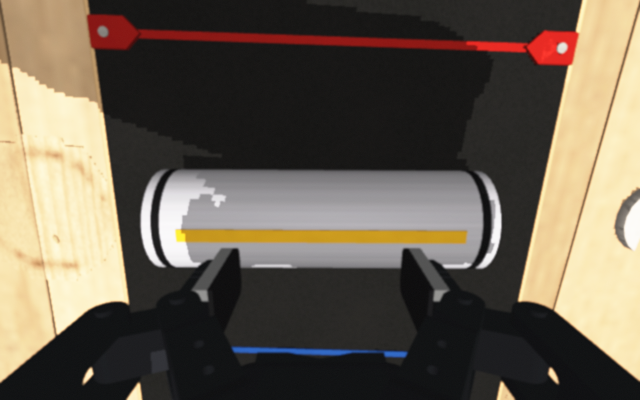

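The fingers stand just behind the stripe (row 236) and above the tube. No contact yet.

>>> {"api": "move_arm", "payload": {
  "increments": [
    [[0, 0, 0], [0, 0, 0.1], 7],
    [[0, 0, 0], [0, 0, 0.1], 7],
    [[0, 0, 0], [0, 0, 0.1], 7],
    [[0, 0, 0], [0, 0, 0], 7],
    [[0, 0, 0], [0, 0, 0], 7]
  ]
}}

```text
time_s: 3.93
tcp_pos: [0.5721, 0.027, 0.1307]
ee_rot: [-0.0, 0.684, 0.729, -0.0]
wrist_force: [0.1, 0.0, -1.6]
width: 0.0704
grip_force: 0.0
```

>>> {"api": "move_arm", "payload": {
  "increments": [
    [[0, 0, 0], [0, 0, 0.1], 7],
    [[0, 0, 0], [0, 0, 0.1], 7],
    [[0, 0, 0], [0, 0, 0], 7],
    [[0, 0, 0], [0, 0, 0], 7]
  ]
}}

```text
time_s: 4.27
tcp_pos: [0.5721, 0.027, 0.1287]
ee_rot: [-0.0, 0.684, 0.729, -0.0]
wrist_force: [0.7, -0.4, 0.6]
width: 0.0703
grip_force: 0.0
```

>>> {"api": "move_arm", "payload": {
  "increments": [
    [[0, 0, 0], [0, 0, 0.1], 7],
    [[0, 0, 0], [0, 0, 0.1], 7],
    [[0, 0, 0], [0, 0, 0], 7],
    [[0, 0, 0], [0, 0, 0], 7]
  ]
}}

```text
time_s: 4.6
tcp_pos: [0.5722, 0.027, 0.1268]
ee_rot: [-0.0, 0.684, 0.729, -0.0]
wrist_force: [0.3, 0.1, -0.3]
width: 0.0697
grip_force: 0.0
```

>>> {"api": "move_arm", "payload": {
  "increments": [
    [[0, 0, 0], [0, 0, 0.1], 7],
    [[0, 0, 0], [0, 0, 0.1], 7],
    [[0, 0, 0], [0, 0, 0], 7],
    [[0, 0, 0], [0, 0, 0], 7]
  ]
}}

```text
time_s: 4.93
tcp_pos: [0.5723, 0.0264, 0.1261]
ee_rot: [0.0, 0.685, 0.729, 0.0]
wrist_force: [-4.2, -1.4, 13.1]
width: 0.07
grip_force: 6.5
```

>>> {"api": "move_arm", "payload": {
  "increments": [
    [[0, 0, 0], [0.2, 0, 0], 7],
    [[0, 0, 0.1], [0.4, 0, 0], 7],
    [[0, 0, 0.1], [0.5, 0, 0], 7],
    [[0, 0, 0.1], [0.6, 0, 0], 7],
    [[0, 0, 0.1], [0.6, 0, 0], 7],
    [[0, 0, 0.1], [0.6, 0, 0], 7],
    [[0, 0, 0], [0.5, 0, 0], 7],
    [[0, 0, 0], [0.4, 0, 0], 7],
    [[0, 0, 0], [0.2, 0, 0], 7],
    [[0, 0, 0], [0, 0, 0], 7],
    [[0, 0, 0], [0, 0, 0], 7]
  ]
}}

```text
time_s: 5.85
tcp_pos: [0.57, 0.0676, 0.1266]
ee_rot: [-0.0, 0.687, 0.727, 0.001]
wrist_force: [-5.9, 0.2, 17.5]
width: 0.0703
grip_force: 9.0
```

>>> {"api": "move_arm", "payload": {
  "increments": [
    [[0, 0, 0], [0, 0, -0.2], 7],
    [[0, 0, 0], [0, 0, -0.5], 7],
    [[0, 0, 0], [0, 0, -1.3], 7],
    [[0, 0, 0], [-1, 0, -2], 7],
    [[0, 0, 0], [-1.2, 0, 0], 7],
    [[0, 0, 0], [0, 0, 0], 7],
    [[0, 0, 0], [0, 0, 0], 7]
  ]
}}

```text
time_s: 6.43
tcp_pos: [0.5709, 0.0442, 0.1646]
ee_rot: [-0.0, 0.688, 0.726, -0.0]
wrist_force: [-0.1, 1.3, -0.3]
width: 0.0697
grip_force: 0.0
```

```bash
python3 w.py -0.03 0.15
python3 - <<'E'
from h import *
cv2.imwrite("pics/w3.png",optics.grab_frame("wrist")[:,:,::-1])
E
```

```text
red (array([0.573947  , 0.12735967]), np.float64(1.8066742059670635), np.float64(0.24610815532494196), 4766)
silver (array([0.56207514, 0.06016023]), np.float64(5.24668976585558), np.float64(0.1801847105425077), 21644)
yellow (array([0.57324007, 0.07920043]), np.float64(13.981066584954638), np.float64(0.216800193406708), 3107)
6.4333 [0.57087567 0.04419782 0.16461448] tool y ang 3.03344494397051
bbox [  184   156   274    84 21977] axis y at x=.57 0.058465884854362916 yaw 3.3501332283433083 rad est 0.02468289909958785
```

View pics/w3.png

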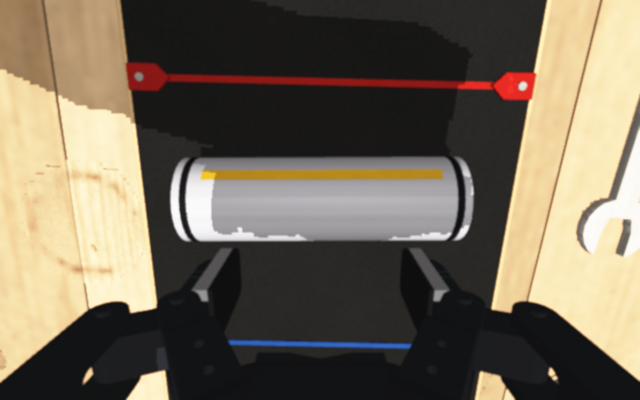

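Tube rolled 21 mm cleanly; stripe is now at row 174 and the line at row 80. Next stroke.

>>> {"api": "move_arm", "payload": {
  "increments": [
    [[0, 0, -0.3], [0.2, 0, 1], 7],
    [[0, 0, 0], [0, 0, 1.2], 7],
    [[0, 0, 0], [0, 0, 0.8], 7],
    [[0, 0, 0], [0, 0, 0.5], 7],
    [[0, 0, 0], [0, 0, 0.2], 7],
    [[0, 0, 0], [0, 0, 0.1], 7],
    [[0, 0, 0], [0, 0, 0.1], 7],
    [[0, 0, 0], [0, 0, 0], 7]
  ]
}}

```text
time_s: 7.2
tcp_pos: [0.5702, 0.0464, 0.1262]
ee_rot: [-0.001, 0.686, 0.728, -0.001]
wrist_force: [-5.6, -1.2, 9.2]
width: 0.0703
grip_force: 4.6
```

>>> {"api": "move_arm", "payload": {
  "increments": [
    [[0, 0, 0], [0.2, 0, 0.02], 7],
    [[0, 0, 0.1], [0.4, 0, 0.02], 7],
    [[0, 0, 0.2], [0.6, 0, 0], 7],
    [[0, 0, 0.2], [0.7, 0, 0], 7],
    [[0, 0, 0.2], [0.7, 0, 0], 7],
    [[0, 0, 0.2], [0.7, 0, 0], 7],
    [[0, 0, 0.1], [0.6, 0, 0], 7],
    [[0, 0, 0], [0.4, 0, 0], 7],
    [[0, 0, 0], [0.2, 0, 0], 7],
    [[0, 0, 0], [0, 0, 0], 7],
    [[0, 0, 0], [0, 0, 0], 7]
  ]
}}

```text
time_s: 8.12
tcp_pos: [0.5681, 0.0927, 0.1263]
ee_rot: [-0.001, 0.692, 0.722, 0.0]
wrist_force: [-6.4, 1.4, 14.1]
width: 0.0698
grip_force: 6.9
```

>>> {"api": "move_arm", "payload": {
  "increments": [
    [[0, 0, 0], [0, 0, -0.2], 7],
    [[0, 0, 0], [0, 0, -0.5], 7],
    [[0, 0, 0], [0, 0, -1.3], 7],
    [[0, 0, 0], [-1, 0, -2], 7],
    [[0, 0, 0], [-1.2, 0, 0], 7],
    [[0, 0, 0], [0, 0, 0], 7],
    [[0, 0, 0], [0, 0, 0], 7]
  ]
}}

```text
time_s: 8.7
tcp_pos: [0.5695, 0.0691, 0.1653]
ee_rot: [0.0, 0.693, 0.721, -0.0]
wrist_force: [-0.0, 1.0, 0.3]
width: 0.0702
grip_force: 0.0
```

```bash
python3 w.py -0.0 0.15
```

```text
red (array([0.57400051, 0.12735382]), np.float64(1.8136940270872648), np.float64(0.24593696695824438), 4357)
silver (array([0.56941798, 0.08535607]), np.float64(3.880555101918967), np.float64(0.16311942529488493), 23708)
yellow (array([0.57173726, 0.09882343]), np.float64(11.002806001732035), np.float64(0.2110658962472521), 1110)
8.7 [0.56951543 0.06912299 0.16529242] tool y ang 2.333230456445593
bbox [  186   157   271    87 22264] axis y at x=.57 0.08180915305058056 yaw 2.9589539056709047 rad est 0.02485001401026894
```

>>> {"api": "move_arm", "payload": {
  "increments": [
    [[0, 0, -0.6], [0.1, 0, 1], 7],
    [[0, 0, 0], [0, 0, 1.2], 7],
    [[0, 0, 0], [0, 0, 0.8], 7],
    [[0, 0, 0], [0, 0, 0.5], 7],
    [[0, 0, 0], [0, 0, 0.25], 7],
    [[0, 0, 0], [0, 0, 0.1], 7],
    [[0, 0, 0], [0, 0, 0.15], 7],
    [[0, 0, 0], [0, 0, 0], 7]
  ]
}}

```text
time_s: 9.42
tcp_pos: [0.5687, 0.0704, 0.1263]
ee_rot: [-0.001, 0.688, 0.725, -0.001]
wrist_force: [-8.6, -1.4, 15.3]
width: 0.07
grip_force: 7.7
```

>>> {"api": "move_arm", "payload": {
  "increments": [
    [[0, 0, 0.1], [0.2, 0, 0], 7],
    [[0, 0, 0.2], [0.4, 0, 0], 7],
    [[0, 0, 0.3], [0.6, 0, 0], 7],
    [[0, 0, 0.3], [0.7, 0, 0], 7],
    [[0, 0, 0.3], [0.7, 0, 0], 7],
    [[0, 0, 0.3], [0.7, 0, 0], 7],
    [[0, 0, 0.2], [0.6, 0, 0], 7],
    [[0, 0, 0.1], [0.4, 0, 0], 7],
    [[0, 0, 0], [0.2, 0, 0], 7],
    [[0, 0, 0], [0, 0, 0], 7],
    [[0, 0, 0], [0, 0, 0], 7]
  ]
}}

```text
time_s: 10.33
tcp_pos: [0.5676, 0.1169, 0.1262]
ee_rot: [-0.001, 0.699, 0.715, 0.0]
wrist_force: [-4.7, 0.7, 11.9]
width: 0.0701
grip_force: 5.6
```

>>> {"api": "move_arm", "payload": {
  "increments": [
    [[0, 0, 0], [0, 0, -0.2], 7],
    [[0, 0, 0], [0, 0, -0.5], 7],
    [[0, 0, 0], [0, 0, -1.3], 7],
    [[0, 0, 0], [-1, 0, -2], 7],
    [[0, 0, 0], [-1.2, 0, 0], 7],
    [[0, 0, 0], [0, 0, 0], 7],
    [[0, 0, 0], [0, 0, 0], 7]
  ]
}}

```text
time_s: 10.92
tcp_pos: [0.5682, 0.0931, 0.1653]
ee_rot: [0.0, 0.7, 0.714, -0.0]
wrist_force: [0.2, -0.5, -0.0]
width: 0.0701
grip_force: 0.0
```

```bash
python3 w.py 0.03 0.15
```

```text
red (array([0.57394289, 0.12757597]), np.float64(1.8225984741052113), np.float64(0.2460060518840844), 3680)
silver (array([0.56977401, 0.10828269]), np.float64(2.2880703214495752), np.float64(0.1618353888243385), 23636)
yellow (array([0.57738338, 0.09010891]), np.float64(15.816833238139667), np.float64(0.21140070825899404), 492)
10.9167 [0.56822689 0.09312132 0.16526119] tool y ang 1.134786770891644
bbox [  188   160   271    87 21839] axis y at x=.57 0.10391106100217909 yaw 1.9583250940730388 rad est 0.024902560011035708
```

>>> {"api": "move_arm", "payload": {
  "increments": [
    [[0, 0, -0.8], [-0.1, 0.1, 1], 7],
    [[0, 0, 0], [0, 0, 1.2], 7],
    [[0, 0, 0], [0, 0, 0.8], 7],
    [[0, 0, 0], [0, 0, 0.5], 7],
    [[0, 0, 0], [0, 0, 0.25], 7],
    [[0, 0, 0], [0, 0, 0.1], 7],
    [[0, 0, 0], [0, 0, 0.15], 7],
    [[0, 0, 0], [0, 0, 0], 7]
  ]
}}

```text
time_s: 11.63
tcp_pos: [0.5686, 0.0925, 0.1262]
ee_rot: [-0.001, 0.695, 0.719, -0.001]
wrist_force: [-7.9, -1.9, 13.8]
width: 0.07
grip_force: 7.0
```

>>> {"api": "move_arm", "payload": {
  "increments": [
    [[0, 0, 0], [0.2, 0, 0], 7],
    [[0, 0, 0], [0.4, 0, 0], 7],
    [[0, 0, 0], [0.6, 0, 0], 7],
    [[0, 0, 0], [0.7, 0, 0], 7],
    [[0, 0, 0], [0.7, 0, 0], 7],
    [[0, 0, 0], [0.7, 0, 0], 7],
    [[0, 0, 0], [0.6, 0, 0], 7],
    [[0, 0, 0], [0.4, 0, 0], 7],
    [[0, 0, 0], [0.25, 0, 0], 7],
    [[0, 0, 0], [0, 0, 0], 7],
    [[0, 0, 0], [0, 0, 0], 7]
  ]
}}

```text
time_s: 12.55
tcp_pos: [0.5669, 0.1395, 0.1262]
ee_rot: [-0.001, 0.694, 0.72, -0.0]
wrist_force: [-7.1, 0.4, 13.6]
width: 0.0701
grip_force: 6.6
```

>>> {"api": "move_arm", "payload": {
  "increments": [
    [[0, 0, 0], [0, 0, -0.2], 7],
    [[0, 0, 0], [0, 0, -0.5], 7],
    [[0, 0, 0], [0, 0, -1.3], 7],
    [[0, 0, 0], [-1.3, 0, -3], 7],
    [[0, 0, 0], [-2, 0, -3], 7],
    [[0, 0, 0], [-2, 0, -3], 7],
    [[0, 0, 0], [-2, 0, -3], 7],
    [[0, 0, 0], [0, 0, -1], 7],
    [[0, 0, 0], [0, 0, 0], 7],
    [[0, 0, 0], [0, 0, 0], 7]
  ]
}}

```text
time_s: 13.38
tcp_pos: [0.5704, 0.066, 0.276]
ee_rot: [0.0, 0.694, 0.72, 0.001]
wrist_force: [-0.6, -0.2, -0.1]
width: 0.0697
grip_force: 0.0
```

```bash
python3 w.py 0.06 0.19;  python3 - <<'E'
from h import *
cv2.imwrite("pics/w4.png",optics.grab_frame("wrist")[:,:,::-1])
E
```

```text
red (array([0.57491195, 0.12753663]), np.float64(1.7854690323584763), np.float64(0.2431512116034363), 808)
silver (array([0.56906121, 0.12823263]), np.float64(2.0084510264321254), np.float64(0.15924802726521736), 10693)
yellow (array([0.67708659, 0.1654455 ]), np.float64(-88.41613930249129), np.float64(0.03822116231692925), 37)
13.3833 [0.57039856 0.0659621  0.27603378] tool y ang 2.0411281401134764
bbox [  232    84   178    58 10071] axis y at x=.57 0.12739241566168852 yaw 1.7976033402298406 rad est 0.024170361670368644
```

View pics/w4.png

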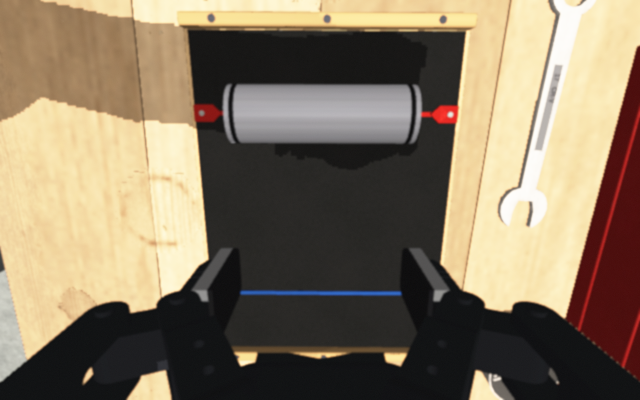

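The tube covers the line, with the plates showing evenly in height at (208,113) and (447,114). I'll check that it is still, then hand in.

```bash
python3 w.py 0.06 0.19|tail -1; python3 -c "
from station import arm
print(arm.finish_job())"
```

```text
bbox [  233    85   180    58 10117] axis y at x=.57 0.12746808666325843 yaw 1.8831933430414884 rad est 0.024439972432752324
the job is handed in; nothing more can be done
None
```

The tube lies still along the red line after four fingertip strokes: the wrist camera puts its axis within about 0.5 mm and 0.1° of the line, with its middle about 6 mm from the line's middle lengthwise. The gripper is clear of everything and the job is handed in.

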